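Fetch the red-capped stain from the reagent carousel

TASK

Turn the reagent carousel until the pocket with the red-capped bottle is centred in the open front, in line with the yellow index block; leave it there a moment, then lift that bottle out. Stand it upright on the black mat of the bench shaker, its whole base on the mat, setting it down before you let go rather than dropping it. Leave the other three bottles in their pockets.

Things in the scene. Friction and masses are not known exactly. Their poses are not given: they have to be found in the camera images.
- carousel: Fixed base of the reagent carousel: white plate 270 x 300 x 16 mm. Origin: on the bench, on the turning axis of the rotor; z up; its -x side is the open front (toward the arm), marked by a yellow block 20 x 16 mm, 8 mm tall, centred 127 mm in front of the axis. A clear plastic dust cover (roof top at 154 mm, side walls 152 mm to the left and right of the axis, no wall at the back) spans from 17 mm to 152 mm behind the axis; bottles under it cannot be taken out.
- opening (a point): Point on the fixed base, in the middle of the open front: 70 mm in front (-x of the base) of the turning axis, 52 mm above the bench. The red pocket's floor point (pocket_red) is to be brought here.
- rotor (a joint): Turn of the carousel's rotor in rad, 0 as found, growing counter-clockwise seen from above. Turns freely both ways, more than a full turn, and stays where left (friction about 0.06 N m, no springs or click stops).
- knob_grip (a point): Where to grip the rotor's turning knob: on the turning axis, 187 mm above the bench. The knob is a black upright bar 56 mm long, 14 mm thick, 34 mm tall (from 166 to 200 mm above the bench), one end with a white stripe; the point is in the bar 4 mm above its mid-height. x of this frame lies along the bar (toward the stripe), z up; it turns with the rotor. The roof of the cover is 12 mm below the bar's underside. The rotor has five pockets 72 degrees apart, four filled.
- pocket_red (a point): Point on the inside floor centre of the pocket of the red-capped bottle, 70 mm from the carousel's turning axis; it turns with the rotor.
- pocket_blue (a point): Point on the inside floor centre of the pocket of the blue-capped bottle, 70 mm from the carousel's turning axis; it turns with the rotor.
- pocket_white (a point): Point on the inside floor centre of the pocket of the white-capped bottle, 70 mm from the carousel's turning axis; it turns with the rotor.
- pocket_green (a point): Point on the inside floor centre of the pocket of the green-capped bottle, 70 mm from the carousel's turning axis; it turns with the rotor.
- bottle_red: Wanted bottle: brown glass cylinder 32 mm in diameter and 66 mm tall with a paper label band, on it a red cap 29.6 mm in diameter and 24 mm tall (90 mm in all; 80 g, the red one 56 to 112 g). Origin: centre of its underside; z along its axis to the cap. It stands loosely (2 mm play all round) in a square pocket 28 mm deep of the carousel, leaning 30 degrees from vertical, its cap outward from the carousel's turning axis; it comes out along its own axis.
- bottle_blue: Bystander bottle: brown glass cylinder 32 mm in diameter and 66 mm tall with a paper label band, on it a blue cap 29.6 mm in diameter and 24 mm tall (90 mm in all; 80 g, the red one 56 to 112 g). Origin: centre of its underside; z along its axis to the cap. It stands loosely (2 mm play all round) in a square pocket 28 mm deep of the carousel, leaning 30 degrees from vertical, its cap outward from the carousel's turning axis; it comes out along its own axis.
- bottle_white: Bystander bottle: brown glass cylinder 32 mm in diameter and 66 mm tall with a paper label band, on it a white cap 29.6 mm in diameter and 24 mm tall (90 mm in all; 80 g, the red one 56 to 112 g). Origin: centre of its underside; z along its axis to the cap. It stands loosely (2 mm play all round) in a square pocket 28 mm deep of the carousel, leaning 30 degrees from vertical, its cap outward from the carousel's turning axis; it comes out along its own axis.
- bottle_green: Bystander bottle: brown glass cylinder 32 mm in diameter and 66 mm tall with a paper label band, on it a green cap 29.6 mm in diameter and 24 mm tall (90 mm in all; 80 g, the red one 56 to 112 g). Origin: centre of its underside; z along its axis to the cap. It stands loosely (2 mm play all round) in a square pocket 28 mm deep of the carousel, leaning 30 degrees from vertical, its cap outward from the carousel's turning axis; it comes out along its own axis.
- shaker: Fixed grey bench shaker, 150 x 170 mm, 50 mm tall, with a 100 mm square aluminium platform on top; switched off, the platform does not move. Origin on the bench under its centre, z up.
- mat_centre (a point): Centre of the top of the shaker's black rubber mat, 62 mm above the bench. The mat is a square of 86 mm, sides along x and y of this frame, inside the platform's rim, a frame 5 mm wide that stands 4 mm above it. The bottle may stand anywhere on the mat; nothing else is on it.
Not all that is in view belongs to the job. Of the things shaped like the shaker, the grey one is meant.

How it is judged:
On the way, in this order (a step that is already met when the one before it is completed fails the run):
1. the red-capped bottle's pocket is turned to the middle of the open front (its floor point within 20 mm of the opening point) with the bottle still in it (horizontal distance between pocket_red and opening below 0.02 m and distance between bottle_red and pocket_red below 0.02 m and velocity of joint rotor between -0.3 and 0.3 rad/s), for 0.2 s.
2. the red-capped bottle is lifted out of its pocket (more than 50 mm from the pocket's floor), held by the fingers (distance between bottle_red and pocket_red above 0.05 m and contact force between bottle_red and the fingers above 0.3 N), for 0.1 s.
3. the bottle, still held by the fingers, is lowered upright (within 0.15 rad) onto the mat: underside less than 6 mm above it (x of bottle_red in the frame of mat_centre between -0.027 and 0.027 m and y of bottle_red in the frame of mat_centre between -0.027 and 0.027 m and z of bottle_red in the frame of mat_centre below 0.006 m and angle between bottle_red's own z axis and vertical below 0.15 rad and contact force between bottle_red and the fingers above 0.3 N), for 0.1 s.
At the end, for the whole second after the job is handed in: the red-capped bottle stands released, at rest and upright (within 0.06 rad) on the mat, its origin within 27 mm of the mat's centre along both sides and within 4 mm of its height; the blue-, white- and green-capped bottles are in their pockets (origins within 20 mm of their pocket points) (x of bottle_red in the frame of mat_centre between -0.027 and 0.027 m and y of bottle_red in the frame of mat_centre between -0.027 and 0.027 m and z of bottle_red in the frame of mat_centre between -0.004 and 0.004 m and angle between bottle_red's own z axis and vertical below 0.06 rad and linear speed of bottle_red below 0.02 m/s and contact force between bottle_red and the fingers below 0.1 N and distance between bottle_blue and pocket_blue below 0.02 m and distance between bottle_white and pocket_white below 0.02 m and distance between bottle_green and pocket_green below 0.02 m); the robot touches nothing.
It fails at once if another bottle is pulled or knocked out of its pocket (origin more than 20 mm from its pocket point) (not (distance between bottle_blue and pocket_blue below 0.02 m and distance between bottle_white and pocket_white below 0.02 m and distance between bottle_green and pocket_green below 0.02 m)).
It also fails if it takes over 67 s, if anything falls off the work surface, if the arm or the gripper's body presses on something with over 40 N, if the wrist force passes 120 N, or if a joint passes its speed limit or range.

ROBOT

A 6-joint arm with a two-finger parallel gripper is mounted at the origin on the work surface. World frame = base frame: x ahead of the robot, y to its left, z up, the work surface at z = 0. Lengths are in m, angles in rad, forces in N, time in s.
With the tool pointing down it reaches from about 0.225 to 0.725 m from the base axis. Payload 3.1 kg.
Tool frame: the origin (TCP) lies midway between the tips of the shut fingers; the grasp point (between the pads) lies 19 mm behind it; z points along the fingers, y is the line along which they close (so a half turn about z gives the same grasp; the last joint's range is limited). The gripper opens to 85 mm and grips with 20 to 120 N. Pads are 22 mm wide; open, the fingers measure 114 mm over their backs; the gripper's body (76 mm by 85 mm) begins 54 mm behind the grasp point. The pads swing forward as they close: fully open they stand 13 mm farther back than shut.
Start: joints at [1.154, 0.048, 0.099, 1.622, 0, 1.443], TCP at [0.15, 0.503, 0.231] pointing down, gripper open.
Joint ranges: [-2.91, 2.91], [-0.99, 1.94], [-1.21, 1.42], [-2.12, 2.29], [-1.49, 1.47], [-3.14, 3.14]. Speed limits (rad/s): [2.79, 2.79, 3.14, 3.14, 3.14, 3.14].

INTERFACE

Orientations are given as [roll, pitch, yaw] about the fixed x, y, z axes, in that order (R = Rz(yaw) Ry(pitch) Rx(roll)).
In Python, from plant import bot gives the robot as it stands.
- The arm moves only by the shell command python3 -m handwheel 'ROWS' [FORCE]. ROWS is JSON, one flat list of numbers, 7 for each row, row after row: the shift along the tool's x, y, z in mm, then the turn, a rotation vector about the tool's x, y, z in rad, then the gripper command: -1 is shut, 1 is fully open, values between are in proportion. In form: [tx, ty, tz, rx, ry, rz, claw, tx, ty, tz, rx, ry, rz, claw, ...]. A call has 1 to 12 rows; each row shifts and turns the commanded pose from where the row before left it, along the tool's axes as they then stand; what a row does not reach is not made up. A row lasts 1/8 s, in which the tool goes at most 62.5 mm and 10.7 degrees, less where a joint would pass 70% of its speed; a pose out of reach is approached as far as the arm can. A call with a gripper value outside its range is refused whole. The fingers move at their own pace and stop on an object; FORCE is the grip in N (left out, the last holds). Time passes only in rows, so rows that do not move let the fingers close. It gives the time, the measured TCP pose, the force, the opening and the grip force at its end, in the units of the state.
- bot.observe(): the state, without advancing time (a new reading comes with each control period).
- bot.grab_frame(name): name is "side" or "top"; returns a dict with "color" (420x560x3 uint8, red, green, blue), "mtx" (3x3 intrinsics, pixels), "view" (4x4, takes a point from world to camera coordinates). Camera axes: x right, y down, z forward; pixel columns grow to the right and rows downward; lengths in m; the calibration is good to about 2 mm. A picture is of the moment at which its call begins. There is no depth.
- bot.hand_in(): hands the job in; it is judged then, once.
The state is a dict: "t": time; "joint_positions": joint angles; "joint_vel": joint speeds; "joint_efforts": joint torques, N m; "tcp_pos": TCP position; "orientation": TCP orientation; "wrist_force": force on the tool from outside, world axes, zero at the start; "wrist_torque": the same for the moment, N m; "opening": finger opening in m; "finger_force": force on a finger pad.
Only numpy, scipy, OpenCV 4.12 (cv2) and the standard library are available. Lean on these libraries where they do the work, as an engineer would, in place of code of your own. Each camera call takes 0.05 s, during which the arm holds its last target. There are 200 camera calls.

## Working session

There is one attempt and no reset: what is moved stays moved. The work goes in short steps, Python scripts to look and compute and a shell command to move; the robot and the scene stay as the last step left them, time stands still between calls to the robot, and variables do not carry over. Pictures are saved under pics/ and viewed, at most 13 in all, crops included, and the job is handed in when it is done.

```bash
mkdir -p pics; ls; python3 - <<'E'
from plant import bot
import cv2
s=bot.observe();print(s['t'],s['tcp_pos'],s['orientation'],s['opening'])
for n in('top','side'):
    f=bot.grab_frame(n);cv2.imwrite(f'pics/{n}0.png',f['color'][:,:,::-1]);print(f['mtx'].tolist(),f['view'].round(4).tolist())
E
```

```text
pics
0.0 [0.14929024 0.50269564 0.2301038 ] [-3.13924727e+00 -2.86881238e-04  2.85278376e+00] 0.08526615302712998
[[471.00042183688026, 0.0, 275.5434747157299], [0.0, 471.00042183688026, 205.72908817819626], [0.0, 0.0, 1.0]] [[0.0195, -0.9998, -0.0059, -0.0973], [-0.9884, -0.0184, -0.1508, 0.4964], [0.1507, 0.0088, -0.9885, 1.2133], [0.0, 0.0, 0.0, 1.0]]
[[455.85858476308744, 0.0, 284.7743585749548], [0.0, 455.85858476308744, 216.45080795462997], [0.0, 0.0, 1.0]] [[-0.8345, -0.5509, 0.0002, 0.3168], [-0.4012, 0.6076, -0.6855, 0.3524], [0.3775, -0.5721, -0.7281, 0.8944], [0.0, 0.0, 0.0, 1.0]]
```

View pics/top0.png

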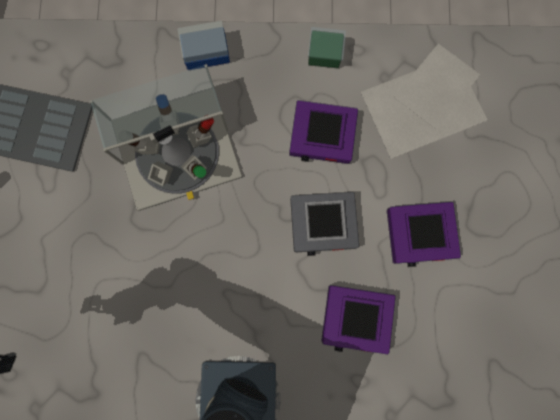

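View pics/side0.png

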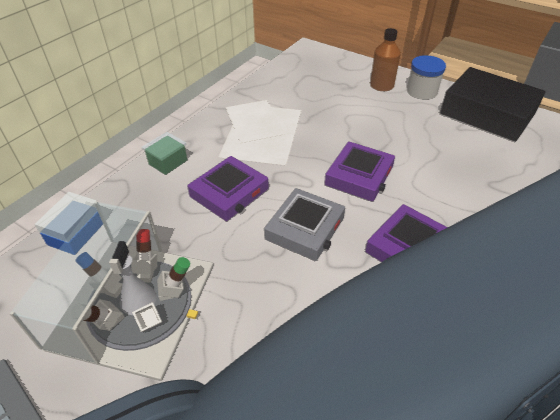

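The top view shows the grey shaker's mat at (325,221), with purple look-alikes at (324,128), (427,231) and (361,320). The carousel is at about (178,150): red cap (206,125), green (199,171), blue (163,101), knob (163,133) and yellow block (190,196). The side view shows the red cap at (144,237), green (182,266), blue (88,264) and knob (121,252).

Things that could be mistaken for the target:
- **Bottle:** red cap (206,125) against green (199,171), blue (163,101) and the white-capped one. I choose the red one.
- **Shaker:** the grey one at (325,221).

I'll check both choices in a close crop.

```bash
cat > h.py <<'E'
import numpy as np,cv2
from plant import bot
def proj(f,P):
    p=f['view'][:3,:3]@np.asarray(P,float)+f['view'][:3,3];q=f['mtx']@p;return q[:2]/q[2]
def ray(f,uv):
    R=f['view'][:3,:3];t=f['view'][:3,3];d=R.T@np.linalg.inv(f['mtx'])@[uv[0],uv[1],1];return -R.T@t,d/np.linalg.norm(d)
def onz(f,uv,z):
    c,d=ray(f,uv);return c+d*(z-c[2])/d[2]
def tri(f,a,g,b):
    c1,d1=ray(f,a);c2,d2=ray(g,b)
    s=np.linalg.lstsq(np.c_[d1,-d2],c2-c1,rcond=None)[0];p,q=c1+s[0]*d1,c2+s[1]*d2
    return (p+q)/2,np.linalg.norm(p-q)
def blobs(f,lo,hi,box=None,mina=8):
    h=cv2.cvtColor(f['color'],cv2.COLOR_RGB2HSV);m=cv2.inRange(h,np.array(lo),np.array(hi))
    if box:
        k=np.zeros_like(m);k[box[1]:box[3],box[0]:box[2]]=255;m&=k
    n,_,st,c=cv2.connectedComponentsWithStats(m)
    return [(c[i].round(1).tolist(),int(st[i,4]),st[i,:4].tolist()) for i in range(1,n) if st[i,4]>=mina]
E
python3 - <<'E'
from h import *
f=bot.grab_frame('top');g=bot.grab_frame('side')
a=f['color'][60:220,80:260];b=g['color'][210:390,20:220]
I=np.hstack([cv2.resize(a,(400,356),interpolation=2),cv2.resize(b,(396,356),interpolation=2)])
cv2.imwrite('pics/crop.png',I[:,:,::-1])
for nm,lo,hi in(('red',(0,150,60),(6,255,255)),('red2',(172,150,60),(180,255,255)),('green',(50,120,50),(85,255,255)),('blue',(100,120,60),(125,255,255)),('yel',(20,150,120),(32,255,255))):
    print(nm,blobs(f,lo,hi,(80,60,260,220)),blobs(g,lo,hi,(0,200,260,400)))
# white plate corners & shaker mat
print('mat',blobs(f,(0,0,0),(180,255,40),(295,190,355,250),50),blobs(g,(0,0,0),(180,255,40),(270,185,345,255),50))
for z,p in((.062,(325,221)),(.008,(190.5,196))): print(onz(f,p,z))
print('knob',tri(f,(163,133),g,(121,252)))
E
```

```text
red [([206.7, 123.5], 91, [201, 119, 13, 10])] [([144.1, 236.4], 99, [138, 230, 11, 13])]
red2 [] []
green [([199.2, 171.3], 116, [193, 166, 13, 12])] [([181.4, 264.4], 144, [175, 258, 15, 15])]
blue [([201.2, 63.2], 174, [186, 60, 34, 9]), ([222.9, 61.4], 16, [220, 60, 8, 4]), ([161.8, 101.1], 76, [157, 96, 11, 11])] [([55.1, 242.2], 203, [41, 233, 32, 20])]
yel [([189.6, 194.9], 36, [187, 192, 6, 7])] [([191.7, 313.4], 61, [187, 310, 10, 8])]
mat [([324.8, 220.3], 950, [309, 205, 33, 32])] []
[ 0.45684255 -0.21682038  0.062     ]
[0.52520457 0.14505189 0.008     ]
knob (array([0.64344038, 0.18108538, 0.19670032]), np.float64(1.2730950746184477e-05))
```

View pics/crop.png

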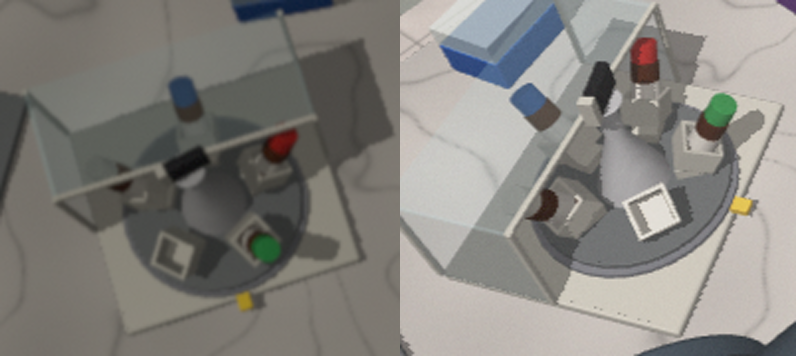

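The crop confirms the choice. The red cap is at the rear right, at crop (283,145) from the top, just at the cover edge. Green is at the front, the empty pocket front-left, and white on the left under the cover. The base yaw comes from the yellow block and the axis, so I'll refine both.

```bash
python3 - <<'E'
from h import *
f=bot.grab_frame('top');g=bot.grab_frame('side')
kt=blobs(f,(0,0,0),(180,255,28),(145,115,185,150),20);ks=blobs(g,(0,0,0),(180,255,28),(105,235,135,270),20)
print('knob',kt,ks)
h=f['color'];m=(cv2.cvtColor(h,cv2.COLOR_RGB2HSV)[:,:,2]<40).astype('uint8');k=np.zeros_like(m);k[115:150,145:185]=1
ys,xs=np.nonzero(m*k);r=cv2.minAreaRect(np.c_[xs,ys].astype('float32'));bp=cv2.boxPoints(r);print(r)
e=bp[np.argsort(bp[:,0])];A,B=onz(f,e[:2].mean(0),.195),onz(f,e[2:].mean(0),.195);print('bar',A,B,np.linalg.norm(A-B),np.degrees(np.arctan2(*(B-A)[1::-1])))
if kt and ks: print(tri(f,kt[0][0],g,ks[0][0]))
caps={}
for n,a,b in(('red',(206.7,123.5),(144.1,236.4)),('green',(199.2,171.3),(181.4,264.4)),('blue',(161.8,101.1),(88,263)),('yel',(189.6,194.9),(191.7,313.4))):
    caps[n],e=tri(f,a,g,b);print(n,caps[n].round(4),round(e,4))
# axis from red,green: radius 109, 72 deg apart
r,gr=caps['red'][:2],caps['green'][:2];d=gr-r;print('chord',np.linalg.norm(d),'exp',2*.109*np.sin(np.radians(36)))
mid=(r+gr)/2;nn=np.array([d[1],-d[0]])/np.linalg.norm(d)
for s in(1,-1): print('axis',mid+s*nn*.109*np.cos(np.radians(36)))
# mat & orientation
mm=(cv2.cvtColor(h,cv2.COLOR_RGB2HSV)[:,:,2]<40).astype('uint8');k[:]=0;k[195:245,300:350]=1
ys,xs=np.nonzero(mm*k);r=cv2.minAreaRect(np.c_[xs,ys].astype('float32'));P=[onz(f,p,.062)[:2] for p in cv2.boxPoints(r)];print('mat',np.round(P,4),np.mean(P,0))
E
```

```text
knob [([163.8, 133.3], 125, [155, 127, 19, 14])] []
((163.70001220703125, 132.90000915527344), (8.497057914733887, 18.335756301879883), 63.43495178222656)
bar [0.63382142 0.1987985  0.195     ] [0.65467888 0.16089646 0.195     ] 0.04326197239373279 -61.176037855151684
red [0.6937 0.0908 0.1236] 0.0016
green [0.5693 0.1043 0.1261] 0.0029
blue [0.7512 0.208  0.1144] 0.0067
yel [0.5256 0.1444 0.0269] 0.0016
chord 0.12521187634160005 exp 0.12813718499975915
axis [0.64101181 0.18525229]
axis [0.62198844 0.00991555]
mat [[ 0.4954 -0.1733]
 [ 0.502  -0.2544]
 [ 0.4229 -0.2592]
 [ 0.4163 -0.1789]] [ 0.45912378 -0.21643231]
```

```bash
python3 - <<'E'
from h import *
f=bot.grab_frame('top');g=bot.grab_frame('side')
a=f['color'][115:155,140:190];b=g['color'][230:280,95:145]
I=np.hstack([cv2.resize(a,(400,320),interpolation=0),cv2.resize(b,(320,320),interpolation=0)])
I=np.clip(I*1.6,0,255).astype('uint8')
cv2.imwrite('pics/knob.png',I[:,:,::-1])
# plate front corners at z=.016
P=[onz(f,p,.016) for p in((137,208),(242,178))];d=P[0]-P[1];print(P,np.linalg.norm(d),'yaw',np.degrees(np.arctan2(d[1],d[0]))-90)
print(onz(f,(189.6,194.9),.006))
E
```

```text
[array([0.48826472, 0.28676358, 0.016     ]), array([0.57621204, 0.00527937, 0.016     ])] 0.2949035318148027 yaw 17.350965516533364
[0.52855048 0.14804395 0.006     ]
```

View pics/knob.png

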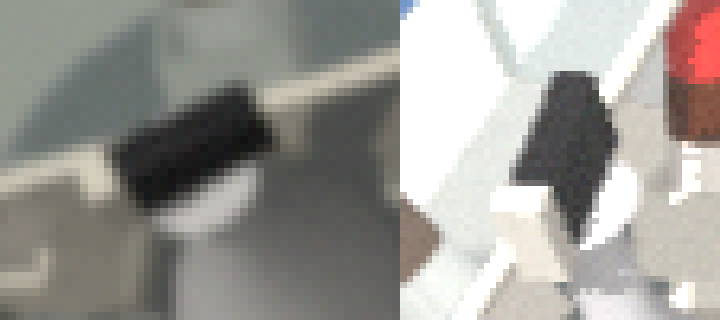

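The plate gives base yaw 17.4°, and the caps and bar agree on the axis at (0.641, 0.185). The bar lies at -61° with the stripe end at the left. The red pocket must turn about -102° (clockwise). I'll move above the knob.

```bash
python3 -m handwheel '[-46.8,-13.8,-4,0,0,0,1, -46.8,-13.8,-4,0,0,0,1, -46.8,-13.8,-4,0,0,0,1, -46.8,-13.8,-4,0,0,0,1, -46.8,-13.8,-4,0,0,0,1, -46.8,-13.8,-4,0,0,0,1, -46.8,-13.8,-4,0,0,0,1, -46.8,-13.8,-4,0,0,0,1, -46.8,-13.8,-4,0,0,0,1, -46.8,-13.8,-4,0,0,0,1, -46.8,-13.8,-4,0,0,0,1, -46.8,-13.8,-4,0,0,0,1]' 40
python3 -m handwheel '[0,0,0,0,0,0.155,1, 0,0,0,0,0,0.155,1, 0,0,0,0,0,0.155,1, 0,0,0,0,0,0.155,1, 0,0,0,0,0,0.155,1, 0,0,0,0,0,0,1]'
python3 -c "
from h import *
s=bot.observe();print(np.round(s['joint_positions'],3),s['tcp_pos'],s['orientation'],s['wrist_force'])"
```

```text
t: 1.9
tcp_pos: [0.642, 0.1836, 0.2795]
orientation: [3.141, 0.0, 2.853]
wrist_force: [1.4, 0.0, -0.3]
opening: 0.0854
finger_force: 0.0
t: 2.65
tcp_pos: [0.6407, 0.1846, 0.2792]
orientation: [-3.141, -0.0, 2.08]
wrist_force: [0.7, 0.1, -0.4]
opening: 0.0855
finger_force: 0.0
[0.18  0.478 0.713 1.806 0.    1.242] [0.64074605 0.18455096 0.2791831 ] [-3.14142908e+00 -7.33786203e-05  2.07955904e+00] [ 0.6554148   0.05027439 -0.41240645]
```

```bash
python3 -m handwheel '[0,0,0,0,0,-0.175,1,0,0,0,0,0,-0.175,1,0,0,0,0,0,-0.175,1,0,0,0,0,0,-0.175,1,0,0,0,0,0,-0.175,1,0,0,0,0,0,-0.175,1,0,0,0,0,0,-0.175,1,0,0,0,0,0,-0.175,1,0,0,0,0,0,-0.175,1,0,0,0,0,0,-0.175,1,0,0,0,0,0,-0.175,1,0,0,0,0,0,-0.175,1]'
python3 -m handwheel '[0,0,0,0,0,-0.175,1,0,0,0,0,0,-0.175,1,0,0,0,0,0,-0.175,1,0,0,0,0,0,-0.175,1,0,0,0,0,0,-0.175,1,0,0,0,0,0,-0.166,1,0,0,20,0,0,0,1,0,0,20,0,0,0,1,0,0,20,0,0,0,1,0,0,20,0,0,0,1,0,0,20,0,0,0,1,0,0,0,0,0,0,1]'
python3 - <<'E'
from h import *
s=bot.observe();print(np.round(s['joint_positions'],3),s['tcp_pos'])
f=bot.grab_frame('top');g=bot.grab_frame('side')
I=np.hstack([cv2.resize(f['color'][60:200,100:250],(400,373)),cv2.resize(g['color'][150:330,20:220],(400,373))])
cv2.imwrite('pics/approach.png',I[:,:,::-1])
E
```

```text
t: 4.15
tcp_pos: [0.6407, 0.1846, 0.2792]
orientation: [3.142, -0.0, -2.097]
wrist_force: [0.4, -1.2, -0.2]
opening: 0.0852
finger_force: 0.0
t: 5.65
tcp_pos: [0.6393, 0.1843, 0.1768]
orientation: [3.137, 0.002, -1.062]
wrist_force: [-0.2, 0.7, 0.7]
opening: 0.0854
finger_force: 0.0
[ 0.18   0.426  0.437  1.586 -0.    -1.899] [0.63926274 0.184304   0.1767573 ]
```

View pics/approach.png

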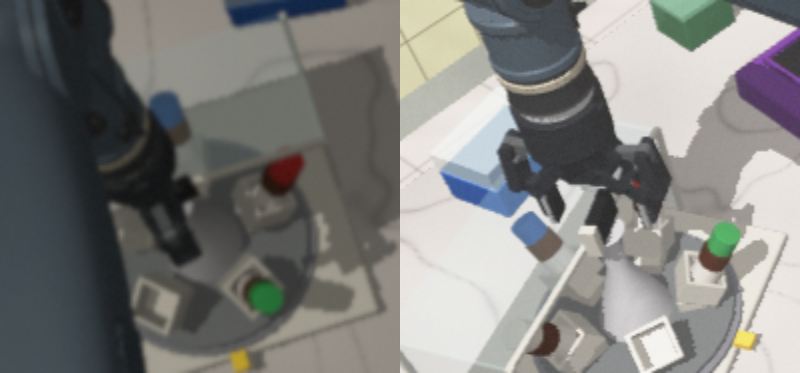

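The fingers straddle the bar, which sits midway between them at (600,215) in the side half. I'll lower 9 mm and close.

```bash
python3 -m handwheel '[0,0,9,0,0,0,1,0,0,0,0,0,0,-1,0,0,0,0,0,0,-1,0,0,0,0,0,0,-1,0,0,0,0,0,0,-1,0,0,0,0,0,0,-1,0,0,0,0,0,0,-1,0,0,0,0,0,0,-1]' 40
python3 -c "
from h import *
s=bot.observe();print(s['wrist_force'],s['wrist_torque'],s['finger_force'])"
```

```text
t: 6.75
tcp_pos: [0.6476, 0.1883, 0.1715]
orientation: [-3.124, -0.001, -1.063]
wrist_force: [17.0, 9.6, -5.0]
opening: 0.0133
finger_force: 41.7
[17.01057318  9.58911864 -5.03090326] [ 1.45119819 -2.6284603   0.03445987] 41.66506111621857
```

```bash
python3 -m handwheel '[0,-5,0,0,0,0,-1,0,-4,0,0,0,0,-1,0,0,0,0,0,0,-1]'; python3 -m handwheel '[0,0,0,0,0,0.1,-1,0,0,0,0,0,0.1,-1,0,0,0,0,0,0.1,-1,0,0,0,0,0,0.1,-1,0,0,0,0,0,0.1,-1,0,0,0,0,0,0,-1]'
```

```text
t: 7.12
tcp_pos: [0.6475, 0.1883, 0.1714]
orientation: [3.139, -0.0, -1.065]
wrist_force: [-4.4, -2.5, 4.6]
opening: 0.0135
finger_force: 40.2
t: 7.88
tcp_pos: [0.6486, 0.1885, 0.1714]
orientation: [-3.141, -0.0, -1.564]
wrist_force: [-1.4, -1.4, 5.5]
opening: 0.0135
finger_force: 40.2
```

Forces are low, so I'll continue the turn with 1.25 rad remaining.

```bash
python3 -m handwheel '[0,0,0,0,0,0.125,-1,0,0,0,0,0,0.125,-1,0,0,0,0,0,0.125,-1,0,0,0,0,0,0.125,-1,0,0,0,0,0,0.125,-1,0,0,0,0,0,0.125,-1,0,0,0,0,0,0.125,-1,0,0,0,0,0,0.125,-1,0,0,0,0,0,0.125,-1,0,0,0,0,0,0.125,-1,0,0,0,0,0,0,-1,0,0,0,0,0,0,-1]'
python3 - <<'E'
from h import *
f=bot.grab_frame('top');g=bot.grab_frame('side')
cv2.imwrite('pics/t1.png',f['color'][:,:,::-1])
for nm,lo,hi in(('red',(0,150,60),(6,255,255)),('green',(50,120,50),(85,255,255)),('blue',(100,120,60),(125,255,255)),('yel',(20,150,120),(32,255,255))):
    print(nm,blobs(f,lo,hi,(80,60,260,220)),blobs(g,lo,hi,(0,200,260,400)))
I=np.hstack([cv2.resize(f['color'][60:220,90:250],(400,400)),cv2.resize(g['color'][200:380,30:210],(400,400))])
cv2.imwrite('pics/turned.png',I[:,:,::-1])
E
```

```text
t: 9.38
tcp_pos: [0.6506, 0.1871, 0.1714]
orientation: [-3.138, 0.003, -2.813]
wrist_force: [2.8, -3.9, 3.8]
opening: 0.0137
finger_force: 40.0
red [([179.5, 183.2], 124, [174, 177, 12, 13])] [([177.2, 288.0], 200, [169, 280, 17, 17])]
green [] [([119.5, 323.2], 31, [113, 317, 11, 15]), ([109.2, 326.0], 35, [107, 318, 7, 14])]
blue [([204.7, 62.9], 213, [186, 60, 43, 9]), ([212.2, 142.7], 124, [206, 137, 13, 12])] [([55.3, 242.3], 205, [41, 233, 32, 20]), ([165.8, 241.5], 165, [159, 235, 15, 14])]
yel [([189.7, 195.0], 37, [187, 192, 7, 7])] [([191.9, 315.9], 11, [187, 314, 10, 4])]
```

View pics/turned.png

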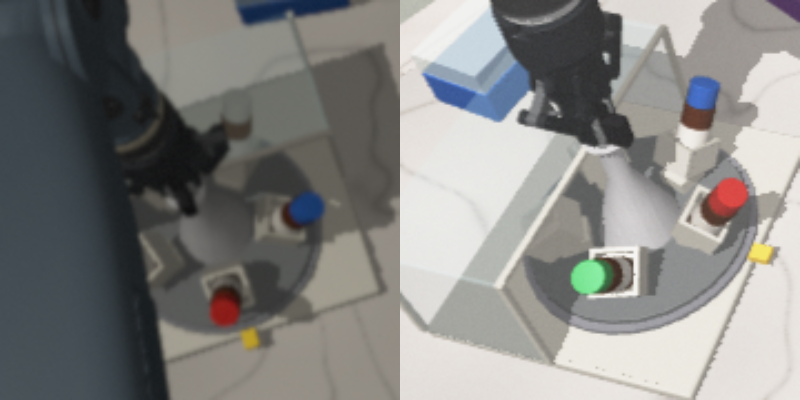

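The red bottle is now at the front, at (225,305) in the top half, with the yellow block at (250,340). Blue, white and green are still in their pockets. Next I'll measure it.

```bash
python3 - <<'E'
from h import *
f=bot.grab_frame('top');g=bot.grab_frame('side')
ax=np.array([.6495,.188])
for n,a,b in(('red',(179.5,183.2),(177.2,288)),('blue',(212.2,142.7),(165.8,241.5)),('yel',(189.7,195),(191.7,313.4))):
    p,e=tri(f,a,g,b);d=p[:2]-ax;print(n,p.round(4),round(e,4),'r',np.linalg.norm(d),'ang',np.degrees(np.arctan2(d[1],d[0])))
E
```

```text
red [0.5383 0.1524 0.1231] 0.0019 r 0.11679384231526507 ang -162.24558157620766
blue [0.6437 0.0748 0.1229] 0.0014 r 0.11330291722769005 ang -92.92174930558649
yel [0.5256 0.1443 0.0268] 0.002 r 0.1314271993475155 ang -160.56768664686354
```

```bash
python3 -m handwheel '[0,0,0,0,0,0,1,0,0,0,0,0,0,1,0,0,0,0,0,0,1,0,0,0,0,0,0,1,0,0,-20,0,0,0,1,0,0,-20,0,0,0,1,0,0,-20,0,0,0,1]'
python3 -m handwheel '[0,0,0,0,0,0.025,1,-20,0,0,0,-0.131,0,1,-20,0,0,0,-0.131,0,1,0,0,0,0,-0.131,0,1,0,0,0,0,-0.131,0,1,0,0,0,0,0,0,1]'
python3 - <<'E'
from h import *
from scipy.spatial.transform import Rotation as R
f=bot.grab_frame('top');g=bot.grab_frame('side')
for (nm,lo,hi) in(('red',(0,150,60),(6,255,255)),('green',(50,120,50),(85,255,255)),('blue',(100,120,60),(125,255,255))):
    print(nm,blobs(f,lo,hi,(80,70,260,220)),blobs(g,lo,hi,(75,200,260,400)))
s=bot.observe();M=R.from_euler('xyz',s['orientation']).as_matrix();print(M.round(3).tolist(),s['joint_positions'].round(2))
for P in((.5215,.148,.156),(.5597,.160,.087)):print(P,(M.T@(np.array(P)-s['tcp_pos'])*1000).round(1))
E
```

```text
t: 10.45
tcp_pos: [0.6484, 0.1891, 0.2308]
orientation: [3.141, -0.0, -2.814]
wrist_force: [-0.2, -1.2, 0.7]
opening: 0.0854
finger_force: 0.0
t: 11.2
tcp_pos: [0.6793, 0.1996, 0.2227]
orientation: [3.139, 0.509, -2.841]
wrist_force: [-0.8, 0.2, -1.8]
opening: 0.0852
finger_force: 0.0
red [([179.5, 183.1], 123, [174, 177, 12, 13])] [([177.2, 288.0], 198, [169, 280, 17, 17])]
green [] [([120.1, 322.2], 36, [113, 317, 12, 14]), ([109.2, 325.8], 41, [107, 318, 7, 14])]
blue [([212.5, 142.7], 111, [207, 137, 12, 12])] [([165.9, 241.5], 158, [160, 235, 13, 14])]
[[-0.828, -0.297, 0.476], [-0.258, 0.955, 0.149], [-0.499, 0.0, -0.867]] [ 0.16 -0.02 -0.08  0.99  0.07 -0.12]
(0.5215, 0.148, 0.156) [187.8  -1.4 -20.3]
(0.5597, 0.16, 0.087) [187.5  -1.3  59.5]
```

```bash
python3 -m handwheel '[0,0,-20,0,0,0,1,37.6,-1.4,0,0,0,0,1,37.6,0,0,0,0,0,1,37.6,0,0,0,0,0,1,37.5,0,0,0,0,0,1,37.5,0,0,0,0,0,1,0,0,0,0,0,0,1,0,0,0,0,0,0,1]'
python3 - <<'E'
from h import *
f=bot.grab_frame('top');g=bot.grab_frame('side')
I=np.hstack([cv2.resize(f['color'][80:240,90:250],(400,400)),cv2.resize(g['color'][200:380,60:240],(400,400))])
cv2.imwrite('pics/pre.png',I[:,:,::-1])
E
```

```text
t: 12.3
tcp_pos: [0.5255, 0.1484, 0.1614]
orientation: [-3.14, 0.531, -2.839]
wrist_force: [0.7, -0.2, 1.2]
opening: 0.0853
finger_force: 0.0
```

View pics/pre.png

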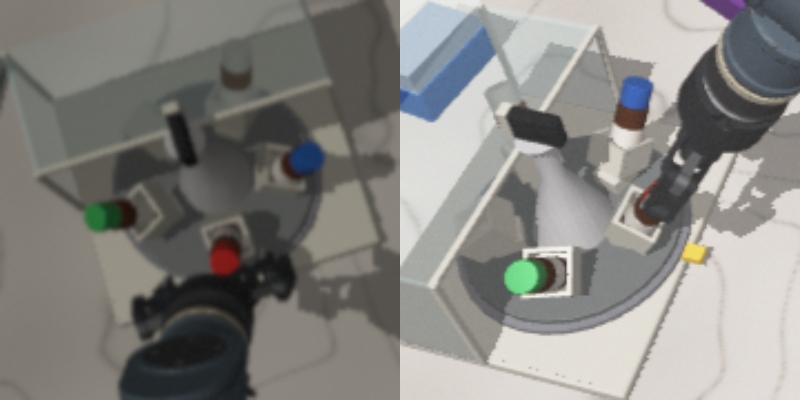

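The gripper sits behind the red cap, with fingers at (150,315) and (285,280) either side of the cap at (225,255). The lateral error is about 0 and it needs +7 mm along tool x. I'll correct that, advance along the bottle axis and close.

```bash
python3 -m handwheel '[7,0,0,0,0,0,1,0,0,20,0,0,0,1,0,0,20,0,0,0,1,0,0,20,0,0,0,1,0,0,20,0,0,0,1,0,0,0,0,0,0,1,0,0,0,0,0,0,1]'
python3 -m handwheel '[0,0,0,0,0,0,-1,0,0,0,0,0,0,-1,0,0,0,0,0,0,-1,0,0,0,0,0,0,-1,0,0,0,0,0,0,-1,0,0,0,0,0,0,-1]' 35
```

```text
t: 13.28
tcp_pos: [0.5549, 0.1582, 0.0842]
orientation: [-3.142, 0.524, -2.839]
wrist_force: [-0.3, 0.0, 0.4]
opening: 0.0851
finger_force: 0.0
t: 14.02
tcp_pos: [0.555, 0.1582, 0.0843]
orientation: [-3.141, 0.525, -2.839]
wrist_force: [-2.7, -2.1, 4.4]
opening: 0.0306
finger_force: 35.7
```

Gripped at 31 mm opening. Now I'll lift along the axis.

```bash
python3 -m handwheel '[0,0,-8,0,0,0,-1,0,0,-10,0,0,0,-1,0,0,-12,0,0,0,-1,0,0,-15,0,0,0,-1,0,0,-15,0,0,0,-1,0,0,-15,0,0,0,-1,0,0,-15,0,0,0,-1,0,0,-15,0,0,0,-1,0,0,0,0,0,0,-1]'
python3 - <<'E'
from h import *
from scipy.spatial.transform import Rotation as R
f=bot.grab_frame('top');g=bot.grab_frame('side')
I=np.hstack([cv2.resize(f['color'][80:240,90:250],(400,400)),cv2.resize(g['color'][170:350,60:240],(400,400))])
cv2.imwrite('pics/lift.png',I[:,:,::-1])
s=bot.observe();M=R.from_euler('xyz',s['orientation']).as_matrix();print(s['wrist_force'],s['wrist_torque'])
P=np.array([.459,-.2165,.18]);print((M.T@(P-s['tcp_pos'])*1000).round(1),s['joint_positions'].round(2))
E
```

```text
t: 15.15
tcp_pos: [0.5052, 0.1425, 0.1769]
orientation: [-3.141, 0.528, -2.839]
wrist_force: [-0.5, 0.2, -0.7]
opening: 0.0307
finger_force: 35.2
[-0.56609795 -0.10534291 -0.34042133] [-0.17624484  0.57276793 -0.02778002]
[ 127.3 -329.2  -80. ] [ 0.08 -0.54 -0.61  0.99  0.11 -0.19]
```

View pics/lift.png

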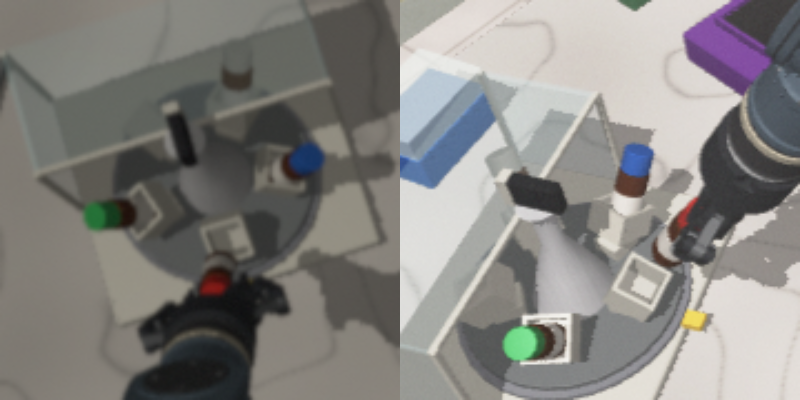

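The bottle is out and held: its pocket is empty at (225,240) and its cap is at (213,285) in the gripper. The other three haven't moved. Next I'll turn it upright and carry it across.

```bash
python3 -m handwheel '[0,0,-20,0,0.05,0,-1,0,0,-10,0,0.08,0,-1,0,0,0,0,0.1,0,-1,0,0,0,0,0.1,0,-1,0,0,0,0,0.1,0,-1,0,0,0,0,0.09,0,-1,0,0,0,0,0,0,-1,0,0,0,0,0,0,-1]'
python3 -m handwheel '[8,-17,0,0,0,0,-1,14,-31,0,0,0,0,-1,14,-31,0,0,0,0,-1,14,-31,0,0,0,0,-1,14,-31,0,0,0,0,-1,14,-31,0,0,0,0,-1,14,-31,0,0,0,0,-1,14,-31,0,0,0,0,-1,14,-31,0,0,0,0,-1,14,-31,0,0,0,0,-1,10,-20,0,0,0,0,-1,0,0,0,0,0,0,-1]'
python3 - <<'E'
from h import *
from scipy.spatial.transform import Rotation as R
f=bot.grab_frame('top');g=bot.grab_frame('side')
I=np.hstack([cv2.resize(f['color'][150:310,240:400],(400,400)),cv2.resize(g['color'][100:280,210:390],(400,400))])
cv2.imwrite('pics/carry.png',I[:,:,::-1])
s=bot.observe();M=R.from_euler('xyz',s['orientation']).as_matrix()
P=np.array([.459,-.2165,.15]);print((M.T@(P-s['tcp_pos'])*1000).round(1))
for nm,lo,hi in(('red',(0,150,60),(6,255,255)),):print(blobs(f,lo,hi),blobs(g,lo,hi))
E
```

```text
t: 16.25
tcp_pos: [0.4902, 0.1382, 0.1999]
orientation: [3.141, 0.004, -2.839]
wrist_force: [-0.7, -0.2, -0.2]
opening: 0.0309
finger_force: 35.2
t: 17.75
tcp_pos: [0.4457, -0.208, 0.2006]
orientation: [-3.14, 0.005, -2.843]
wrist_force: [-0.5, 0.1, -1.6]
opening: 0.0307
finger_force: 35.2
[ -8.8 -13.5  50.6]
[] []
```

View pics/carry.png

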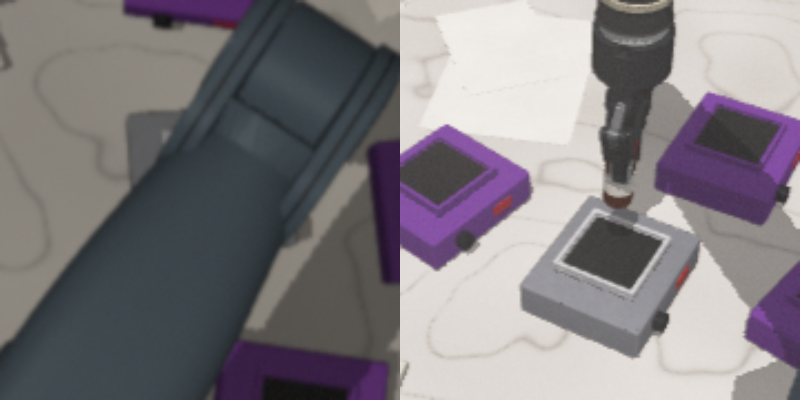

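The bottle hangs upright in the side half, its bottom at (617,205), just behind the grey shaker's mat at (612,248). I'll move over the mat, lower, and check the position by ray.

```bash
python3 -m handwheel '[-9,-13.5,20,0,0,0,-1,0,0,25,0,0,0,-1,0,0,25,0,0,0,-1,0,0,10,0,0,0,-1,0,0,0,0,0,0,-1,0,0,0,0,0,0,-1]'
python3 - <<'E'
from h import *
g=bot.grab_frame('side');s=bot.observe();t=s['tcp_pos'];print(t)
for dz in(0,-.035,-.041,-.045):print(dz,proj(g,t+[0,0,dz]).round(1))
print('mat c',proj(g,(.459,-.2165,.062)).round(1))
u,v=proj(g,t).astype(int);o=(u-50,v-50)
cv2.imwrite('pics/low.png',cv2.resize(g['color'][v-50:v+50,u-50:u+50],(600,600),interpolation=0)[:,:,::-1]);print('crop origin',o)
E
```

```text
t: 18.6
tcp_pos: [0.4608, -0.2166, 0.1215]
orientation: [-3.14, 0.005, -2.839]
wrist_force: [1.0, 0.2, -1.6]
opening: 0.031
finger_force: 35.2
[ 0.46089717 -0.21679537  0.12160837]
0 [306.1 196.8]
-0.035 [305.6 206.9]
-0.041 [305.5 208.6]
-0.045 [305.5 209.7]
mat c [305.9 214.2]
crop origin (np.int64(256), np.int64(146))
```

View pics/low.png

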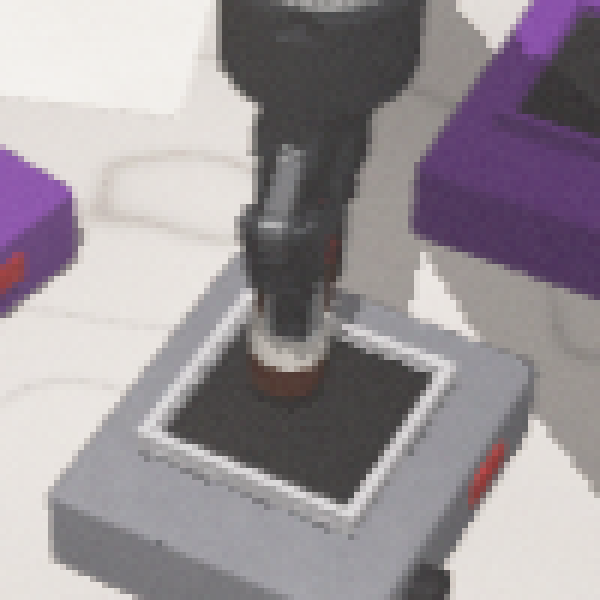

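The bottle base is at crop (287,380), a few mm off the TCP and about 20 mm above the mat. I'll shift it 5 mm along tool x and lower with force checks.

```bash
python3 -m handwheel '[5,0,5,0,0,0,-1,0,0,6,0,0,0,-1,0,0,4,0,0,0,-1,0,0,0,0,0,0,-1,0,0,0,0,0,0,-1]'; python3 -m handwheel '[0,0,1.5,0,0,0,-1,0,0,0,0,0,0,-1]';python3 -m handwheel '[0,0,1.5,0,0,0,-1,0,0,0,0,0,0,-1]'
```

```text
t: 19.27
tcp_pos: [0.4554, -0.2179, 0.105]
orientation: [3.141, 0.004, -2.839]
wrist_force: [0.2, 0.1, -0.7]
opening: 0.0309
finger_force: 35.2
t: 19.52
tcp_pos: [0.4556, -0.218, 0.1039]
orientation: [-3.141, 0.004, -2.839]
wrist_force: [0.5, 0.2, 0.1]
opening: 0.0306
finger_force: 35.3
t: 19.77
tcp_pos: [0.456, -0.218, 0.1038]
orientation: [-3.14, 0.006, -2.839]
wrist_force: [-1.4, 1.9, 6.7]
opening: 0.0308
finger_force: 35.9
```

Contact is made: 6.7 N up, with the TCP stopped at 41.8 mm above the mat, as predicted. I'll hold briefly, release and retreat upward.

```bash
python3 -m handwheel '[0,0,0,0,0,0,-1,0,0,0,0,0,0,-1,0,0,0,0,0,0,-0.1,0,0,0,0,0,0,0.2,0,0,0,0,0,0,1,0,0,0,0,0,0,1,0,0,0,0,0,0,1,0,0,0,0,0,0,1]'; python3 -m handwheel '[0,0,-10,0,0,0,1,0,0,-25,0,0,0,1,0,0,-30,0,0,0,1,0,0,-30,0,0,0,1,0,0,-30,0,0,0,1,40,0,-10,0,0,0,1,40,0,0,0,0,0,1,40,0,0,0,0,0,1,0,0,0,0,0,0,1,0,0,0,0,0,0,1]'
python3 - <<'E'
from h import *
f=bot.grab_frame('top');g=bot.grab_frame('side')
I=np.hstack([cv2.resize(f['color'][80:300,80:380],(450,330)),cv2.resize(g['color'][120:280,230:380],(310,330))])
cv2.imwrite('pics/end.png',I[:,:,::-1])
b=[blobs(x,(0,150,60),(6,255,255)) for x in(f,g)];print(b)
print('cap top centre expected px at mat centre, z .14:',proj(f,(.459,-.2165,.14)),proj(g,(.459,-.2165,.14)))
print(bot.observe()['wrist_force'])
E
```

```text
t: 20.78
tcp_pos: [0.4554, -0.2179, 0.102]
orientation: [3.142, 0.004, -2.839]
wrist_force: [-0.0, -0.7, 0.0]
opening: 0.0853
finger_force: 0.0
t: 22.02
tcp_pos: [0.3408, -0.254, 0.2373]
orientation: [-3.14, 0.005, -2.84]
wrist_force: [-0.8, -0.1, 0.0]
opening: 0.0857
finger_force: 0.0
[[([327.8, 215.6], 141, [322, 209, 13, 14])], [([306.2, 189.6], 105, [301, 184, 11, 14])]]
cap top centre expected px at mat centre, z .14: [328.02014145 216.29421308] [306.96502403 191.66667527]
[0.37291677 0.74826947 0.7718017 ]
```

View pics/end.png

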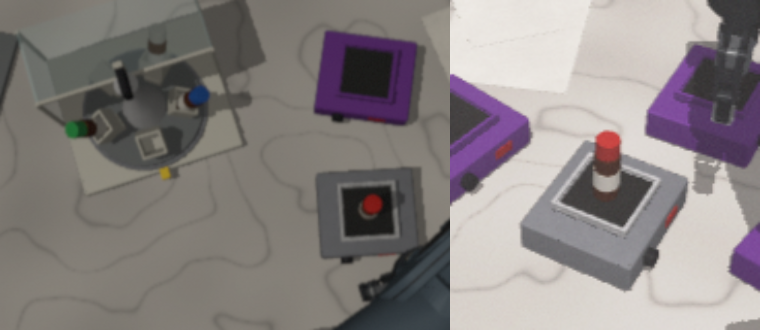

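The red bottle stands upright at the mat centre, with its cap at (371,204) in the top half. The other three are in their pockets and the gripper is clear.

```bash
python3 -c "
from plant import bot
print(bot.hand_in())"
```

```text
the job is handed in; nothing more can be done
None
```

I handed the job in with the red-capped bottle standing upright at the centre of the grey shaker's mat, released, the other three bottles in their pockets, about 22 s of the 67 s used; no verdict came back.

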